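# Sweep the banner eyelets into the counting tray's trough and shut the lid

## Robot

A 6-joint arm with a two-finger parallel gripper is mounted at the origin on a cart in front of the work surface, level with it; the furniture and walls round the work are solid. World frame = base frame: x ahead of the robot, y to its left, z up, the work surface at z = 0. Lengths are in m, angles in rad, forces in N, time in s.
With the tool pointing down it reaches from about 0.35 to 0.775 m from the base axis. Payload 5.5 kg.
Tool frame: the origin (TCP) lies on the centre line of the jaws, within the pads' length; the fingertips stand 17 mm ahead of it and the grasp point (between the pads) lies 2 mm behind it (bot.tcp_to_tips is the distance from the TCP to the fingertips, in m); z points along the fingers, y is the direction in which the jaws open and shut (so a half turn about z gives the same grasp; the last joint's range is limited). The gripper opens to 85 mm and grips with 20 to 120 N. Pads are 22 mm wide; open, the fingers measure 114 mm over their backs; the gripper's body (76 mm by 85 mm) begins 54 mm behind the grasp point. The pads swing forward as they close: fully open they stand 13 mm farther back than shut.
Start: joints at [-1.438, 0.313, 0.046, 1.304, 0, 1.431], TCP at [0.155, -0.554, 0.248] pointing down, gripper open.
Joint ranges: [-2.76, 2.76], [-0.86, 1.69], [-1.03, 1.26], [-2.2, 2.34], [-1.47, 1.5], [-3.14, 3.14]. Speed limits (rad/s): [2.57, 2.57, 3.14, 3.14, 3.14, 3.14].

## Interface

Orientations are given as a rotation vector (axis times angle).
In Python, from plant import bot gives the robot as it stands. Calls block until the motion is done:
- bot.move_ptp(position, orientation): joint-space move of the TCP to a pose.
- bot.line_to(position, ori=None, max_speed=0.15): straight line of the TCP; ori=None keeps the orientation; max_speed is the mean speed in m/s.
- bot.movej(angles): joint-space move.
- bot.grip(opening): opening from 0.0 (shut) to 1.0 (fully open); the grip force is fixed at half the most; returns when the fingers have stopped.
- bot.dwell(seconds).
- bot.inverse_kinematics(position, orientation): joint angles nearest the present ones, or None.
- bot.capture(name): name is "scene" or "top" or "wrist"; returns a dict with "img" (384x512x3 uint8, red, green, blue), "mtx" (3x3 intrinsics, pixels), "xyz" and "rotation" of the camera in the world; the wrist camera has in their place "tool_from_camera" (4x4, takes a point from camera to tool coordinates, whose origin is the TCP and whose axes are the flange's). Camera axes: x right, y up, looking along -z (the intrinsics and any distortion apply to the point x, -y, -z); pixel columns grow to the right and rows downward; lengths in m; the calibration is good to about 2 mm. A picture is of the moment at which its call begins: read the wrist's pose just before it. There is no depth.
A pose or a line that the arm cannot do raises bot.PlanningError and nothing moves.
- bot.close_job(): hands the job in, once; it reports no verdict.
Readings, each from a call of its own:
- bot.get_time_s(): time.
- bot.get_qpos(): joint angles.
- bot.get_joint_vel(): joint speeds.
- bot.get_tau(): joint torques, N m.
- bot.get_position(): TCP position.
- bot.get_tool_rot(): TCP orientation.
- bot.get_force(): force on the tool from outside, world axes, zero at the start.
- bot.get_ft_torque(): the same for the moment, N m.
- bot.get_opening(): opening from 0.0 (shut) to 1.0 (fully open).
Only numpy, scipy, OpenCV 4.12 (cv2) and the standard library are available. Lean on these libraries where they do the work, as an engineer would, in place of code of your own. Each camera call takes 0.05 s, during which the arm holds its last target.

## Task

The five brass eyelets counted out on the tray's deck have to go over to the eyelet press: sweep all five with your fingertips across the deck so that they drop into the tray's trough, and only then push the trough's open lid over and press it down fully shut on them. Sweep and push only, picking nothing up, and leave the blade case lying on the deck and the things round the tray where they are.

Things in the scene. Friction and masses are not known exactly. Their poses are not given: they have to be found in the camera images.
- tray: fixed counting tray, 220 (x) x 260 (y) x 50 mm; origin: centre of its underside, z up. Flat deck at z = 40 mm over x -105..105, y -125..65; at y = 65 it drops, without a lip, into an open trough on the +y side: sweep along +y. 5 mm outer walls, tops at z = 50 mm.
- trough_centre (a point): middle of the trough's floor. The trough spans the tray's y 65..125 mm and its full width, floor at z = 10 mm of the tray (30 mm below the deck)
- lid_hinge (a point): middle of the lid's hinge line, which runs along the tray's x at y = 127.5, z = 52 mm of the tray
- trough_lid (a joint): angle of the trough's lid: 0 = shut flat over the trough, 1.57 = upright, up to 2.1 = leaning outwards, away from the deck; it starts open, at 1.6 to 2.05. Stiff hinge: the lid stays wherever it is left and does not fall by itself; about 1 N at the free edge moves it.
- lid_edge (a point): middle of the lid's free edge, 67 mm from the hinge line. The lid is a white plate 216 (along the hinge) x 66 x 4 mm with a 9 mm turned-down lip at the free edge; shut, its upper face is at z = 54 mm of the tray and the free edge is over y = 60 mm.
- eyelet_0: one of five identical brass banner eyelets, 11 to 20 g: ring-shaped flange 30 mm across and 3 mm thick, lying flat on the deck, with a 19 mm barrel standing up to 11 mm, 12 mm hole; origin: centre of the flange's underside, z up the barrel.
- eyelet_1: one of five identical brass banner eyelets, 11 to 20 g: ring-shaped flange 30 mm across and 3 mm thick, lying flat on the deck, with a 19 mm barrel standing up to 11 mm, 12 mm hole; origin: centre of the flange's underside, z up the barrel.
- eyelet_2: one of five identical brass banner eyelets, 11 to 20 g: ring-shaped flange 30 mm across and 3 mm thick, lying flat on the deck, with a 19 mm barrel standing up to 11 mm, 12 mm hole; origin: centre of the flange's underside, z up the barrel.
- eyelet_3: one of five identical brass banner eyelets, 11 to 20 g: ring-shaped flange 30 mm across and 3 mm thick, lying flat on the deck, with a 19 mm barrel standing up to 11 mm, 12 mm hole; origin: centre of the flange's underside, z up the barrel.
- eyelet_4: one of five identical brass banner eyelets, 11 to 20 g: ring-shaped flange 30 mm across and 3 mm thick, lying flat on the deck, with a 19 mm barrel standing up to 11 mm, 12 mm hole; origin: centre of the flange's underside, z up the barrel.
- blade_case: slim flat case, 30 x 85 x 14 mm, left lying on the tray's deck along its +x side wall (origin at the centre of its underside, long side along its y). Not part of the job: leave it lying there.
- side_cutter: small yellow side-cutting pliers, 136 x 47 x 13 mm, on the table beside the tray's -x wall (origin: centre of underside, long side along its x). Leave it.
- tape_roll: small black roll of tape lying flat, 62 mm across, 19 mm high, on the table beside the tray's +x wall (origin: centre of underside). Leave it.
- tape_measure: pocket tape measure, 63 x 76 x 37 mm (origin: centre of underside). Leave it.
- sticky_pad: cube of yellow note sheets, 77 x 77 x 44 mm (origin: centre of underside). Leave it.
- glue_bottle: upright glue bottle, 55 mm across, 155 mm high (origin: centre of underside). Leave it.
- spring_clamp: black spring clamp, 92 x 52 x 26 mm (origin: centre of underside). Leave it.

How it is judged:
On the way, in this order (a step that is already met when the one before it is completed fails the run):
1. all five eyelets lie in the trough, with the lid still open (x of eyelet_0 in the frame of tray between -0.108 and 0.108 m and y of eyelet_0 in the frame of tray between 0.063 and 0.127 m and z of each of eyelet_0, eyelet_1, eyelet_2, eyelet_3, eyelet_4 in the frame of tray below 0.034 m and x of eyelet_1 in the frame of tray between -0.108 and 0.108 m and y of eyelet_1 in the frame of tray between 0.063 and 0.127 m and x of eyelet_2 in the frame of tray between -0.108 and 0.108 m and y of eyelet_2 in the frame of tray between 0.063 and 0.127 m and x of eyelet_3 in the frame of tray between -0.108 and 0.108 m and y of eyelet_3 in the frame of tray between 0.063 and 0.127 m and x of eyelet_4 in the frame of tray between -0.108 and 0.108 m and y of eyelet_4 in the frame of tray between 0.063 and 0.127 m and value of joint trough_lid above 0.3 rad), for 0.2 s.
2. the lid is fully shut over them (value of joint trough_lid below 0.06 rad), for 0.2 s.
At the end, for the whole second after the job is handed in: All five eyelets lie at rest in the trough, below the level of the deck, and the lid is shut to within 0.06 rad (about 4 mm at its free edge) (x of eyelet_0 in the frame of tray between -0.108 and 0.108 m and y of eyelet_0 in the frame of tray between 0.063 and 0.127 m and z of each of eyelet_0, eyelet_1, eyelet_2, eyelet_3, eyelet_4 in the frame of tray below 0.034 m and x of eyelet_1 in the frame of tray between -0.108 and 0.108 m and y of eyelet_1 in the frame of tray between 0.063 and 0.127 m and x of eyelet_2 in the frame of tray between -0.108 and 0.108 m and y of eyelet_2 in the frame of tray between 0.063 and 0.127 m and x of eyelet_3 in the frame of tray between -0.108 and 0.108 m and y of eyelet_3 in the frame of tray between 0.063 and 0.127 m and x of eyelet_4 in the frame of tray between -0.108 and 0.108 m and y of eyelet_4 in the frame of tray between 0.063 and 0.127 m and value of joint trough_lid below 0.06 rad and linear speed of each of eyelet_0, eyelet_1, eyelet_2, eyelet_3, eyelet_4 below 0.03 m/s); the robot touches nothing.
It fails at once if an eyelet is picked up (more than 20 mm above the deck) (z of any of eyelet_0, eyelet_1, eyelet_2, eyelet_3, eyelet_4 in the frame of tray above 0.06 m).
It fails at once if the blade case on the deck is moved more than 20 mm (distance of blade_case from where it was at the start of the episode above 0.02 m).
It fails at once if another thing round the tray is moved more than 20 mm (distance of any of side_cutter, tape_roll, tape_measure, sticky_pad, glue_bottle, spring_clamp from where it was at the start of the episode above 0.02 m).
It also fails if it takes over 67 s, if anything falls off the work surface, if the arm or the gripper's body presses on something with over 40 N, if the wrist force passes 120 N, or if a joint passes its speed limit or range.

## Working session

There is one attempt and no reset: what is moved stays moved. The work goes in short steps, each a Python script; the robot and the scene stay as the last script left them, time stands still between calls to the robot, and variables do not carry over. Pictures are saved under pics/ and viewed, and the job is handed in when it is done.

```bash
mkdir -p pics; ls; python3 - <<'E'
from plant import bot
import cv2,numpy as np
for n in ("scene","top"):
    c=bot.capture(n)
    print(n,c["mtx"],c["xyz"],c["rotation"],[k for k in c])
    np.savez(f"pics/{n}0.npz",**{k:np.array(c[k]) for k in c})
    im=cv2.resize(c["img"][:,:,::-1],(800,600),interpolation=cv2.INTER_CUBIC)
    cv2.imwrite(f"pics/{n}0.png",im)
print(bot.get_time_s(),bot.get_tool_rot(),bot.tcp_to_tips)
E
```

```text
pics
scene [[489.06848881   0.         255.33952778]
 [  0.         489.06848881 184.15607516]
 [  0.           0.           1.        ]] [-0.23436822  0.791246    0.99520265] [ 0.37983673 -1.06822966 -2.20086273] ['img', 'mtx', 'xyz', 'rotation']
top [[436.51051694   0.         250.95424991]
 [  0.         436.51051694 195.08206332]
 [  0.           0.           1.        ]] [ 0.29021023 -0.06914444  1.22699949] [ 0.16718524 -0.18602844 -1.66862895] ['img', 'mtx', 'xyz', 'rotation']
0.1 [-3.11074851e+00 -4.26915600e-01  5.79626552e-05] 0.017
```

View pics/top0.png

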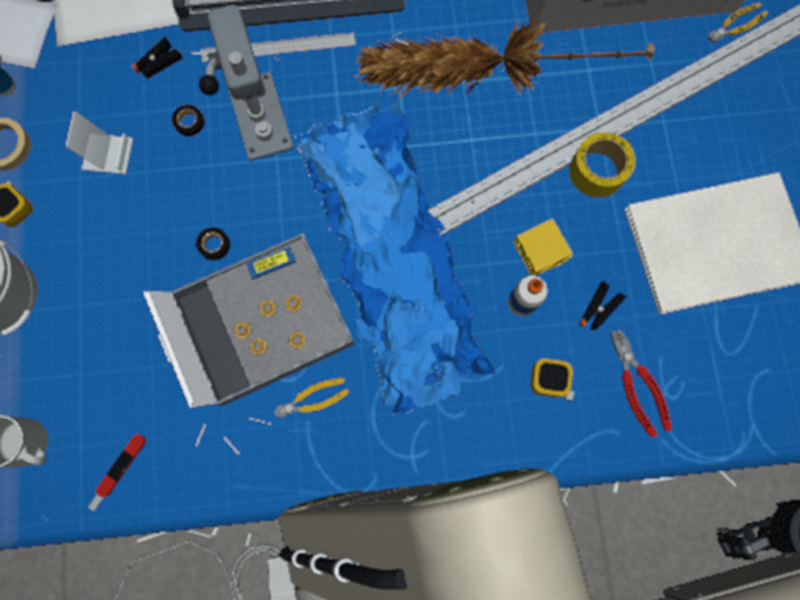

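View pics/scene0.png

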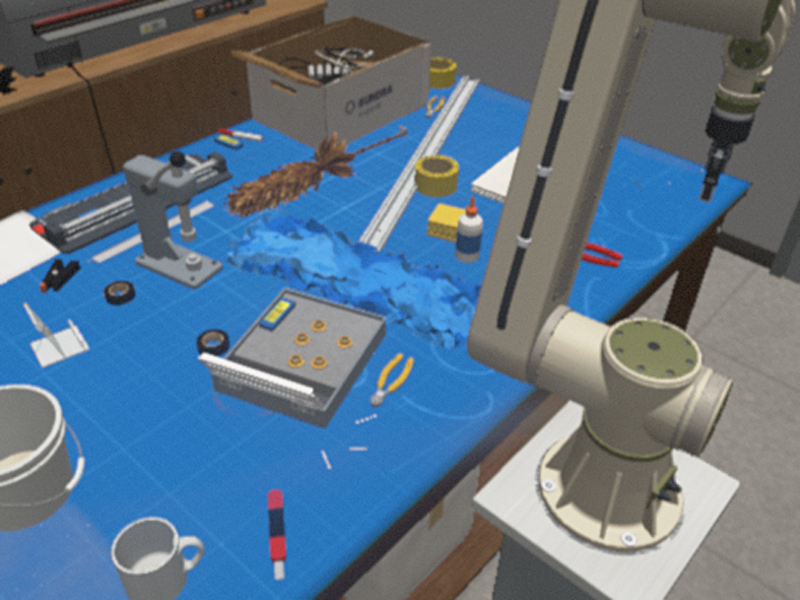

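The top view shows the tray around (255,320), with its trough on the left and the lid leaning outward. The case is at (270,262), the five eyelets are between (243,330) and (293,303), and the cutter is at (315,397). I'll zoom in.

```bash
cat > h.py <<'E'
import numpy as np,cv2
from scipy.spatial.transform import Rotation as R
def load(n):
    return dict(np.load(f"pics/{n}.npz"))
def ray(c,u,v):
    m=c["mtx"]; d=np.array([(u-m[0,2])/m[0,0],-(v-m[1,2])/m[1,1],-1.])
    return c["xyz"],R.from_rotvec(c["rotation"]).apply(d)
def onz(c,u,v,z):
    o,d=ray(c,u,v); return o+d*(z-o[2])/d[2]
def proj(c,p):
    q=R.from_rotvec(c["rotation"]).inv().apply(np.atleast_2d(p)-c["xyz"]); m=c["mtx"]
    return np.c_[m[0,2]-m[0,0]*q[:,0]/q[:,2], m[1,2]+m[1,1]*q[:,1]/q[:,2]]
E
python3 - <<'E'
from h import *
for n,(x,y,w,h) in {"top0":(85,140,150,125),"scene0":(115,175,150,105)}.items():
    c=load(n); im=c["img"][y:y+h,x:x+w,::-1]
    k=800/w
    cv2.imwrite(f"pics/{n}z.png",cv2.resize(im,None,fx=5.3,fy=5.3,interpolation=cv2.INTER_CUBIC))
c=load("top0")
hsv=cv2.cvtColor(c["img"],cv2.COLOR_RGB2HSV)
m=((hsv[...,0]>8)&(hsv[...,0]<28)&(hsv[...,1]>90)&(hsv[...,2]>90)).astype(np.uint8)
m[:, :85]=0;m[:,235:]=0;m[:140]=0;m[265:]=0
m=cv2.morphologyEx(m,cv2.MORPH_CLOSE,np.ones((5,5)))
n,l,s,ce=cv2.connectedComponentsWithStats(m)
for i in range(1,n):
    if s[i,4]>15: print(s[i],ce[i],onz(c,*ce[i],0.045))
E
```

```text
[183 189  10  10  79] [187.43037975 193.73417722] [0.57782342 0.07770537 0.045     ]
[166 192  11  10  81] [170.82716049 196.66666667] [0.57434325 0.12411171 0.045     ]
[150 206  21  21 180] [159.84444444 216.27777778] [0.52243189 0.15768856 0.045     ]
[185 213  11  10  82] [189.76829268 217.34146341] [0.51083282 0.07620315 0.045     ]
[189 242  34  22 264] [205.03787879 252.70454545] [0.41011498 0.04247592 0.045     ]
```

View pics/top0z.png

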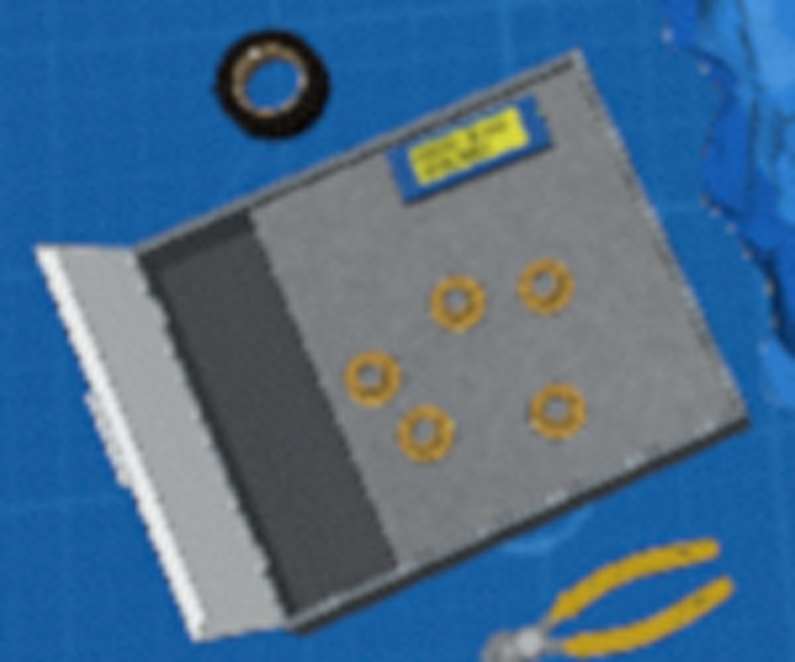

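View pics/scene0z.png

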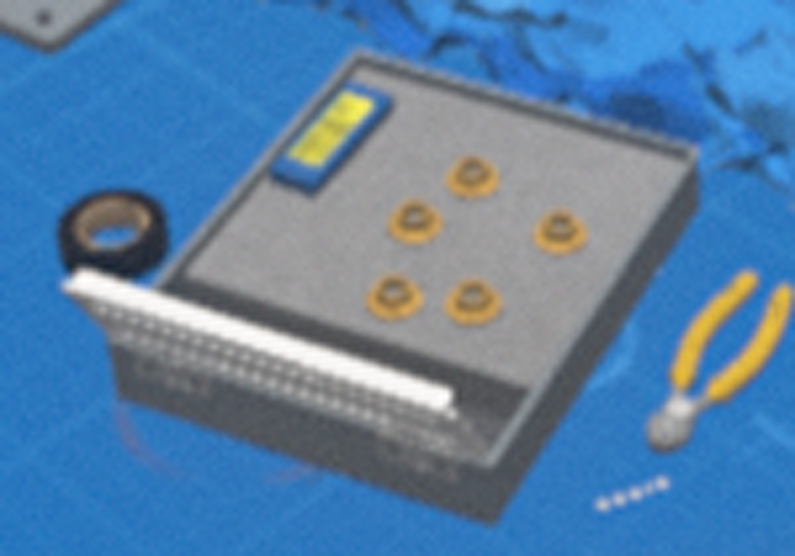

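```bash
cat >> h.py <<'E'
def T(p,loc): # tray pose (x,y,yaw) local->world
    loc=np.atleast_2d(loc).astype(float); c,s=np.cos(p[2]),np.sin(p[2])
    return np.c_[p[0]+c*loc[:,0]-s*loc[:,1],p[1]+s*loc[:,0]+c*loc[:,1],loc[:,2]]
def Ti(p,w):
    w=np.atleast_2d(w).astype(float); c,s=np.cos(p[2]),np.sin(p[2]); d=w[:,:2]-np.array(p[:2])
    return np.c_[c*d[:,0]+s*d[:,1],-s*d[:,0]+c*d[:,1],w[:,2]]
E
python3 - <<'E'
from h import *
from scipy.optimize import least_squares
t=load("top0");s=load("scene0")
tz=lambda a:np.array(a)/5.3+[85,140]-.4
sz=lambda a:np.array(a)/5.3+[115,175]-.4
L=np.array([[110,-130,50],[-110,-130,50],[105,65,40],[-105,65,40]])/1000
U=tz([[577,50],[747,422],[252,210],[397,568]])
L2=np.array([[110,-130,50],[-110,-130,50],[-110,130,0],[110,130,0]])/1000
U2=sz([[360,50],[697,152],[493,523],[118,398]])
f1=lambda p:(proj(t,T(p,L))-U).ravel()
f2=lambda p:(proj(s,T(p,L2))-U2).ravel()
for f in (f1,f2,lambda p:np.r_[f1(p),f2(p)]):
    r=least_squares(f,[.52,.12,.3],loss='soft_l1'); p=r.x; print(p.round(4)); print(f(p).reshape(-1,2).round(1).tolist())
np.save("tray.npy",p)
E1=tz([[457,303],[545,287],[372,378],[426,433],[557,411]])
E2=sz([[414,222],[472,178],[394,297],[472,300],[559,232]])
for a,b in zip(E1,E2):
    w=onz(t,*a,0.0435); w2=onz(s,*b,0.0435); print(Ti(p,w).round(4),Ti(p,w2).round(4),w.round(3))
# lid free edge upper corners, triangulate
def tri(a,b):
    o1,d1=ray(t,*a);o2,d2=ray(s,*b);A=np.c_[d1,-d2];k=np.linalg.lstsq(A,o2-o1,rcond=None)[0];P,Q=o1+k[0]*d1,o2+k[1]*d2
    return (P+Q)/2,np.linalg.norm(P-Q)
for a,b in (((38,247),(66,284)),((195,638),(448,405))):
    P,e=tri(tz(a),sz(b)); l=Ti(p,P)[0]; print("lid",l.round(4),e,np.arctan2(l[2]-.052,127.5e-3-l[1]), np.hypot(l[2]-.052,l[1]-.1275))
for nm,a,z in (("case",[[387,155],[530,98],[552,145],[408,203]],.054),("roll",[[272,84]],.019),("cutter",[[715,545],[485,650]],.006)):
    for q in tz(a): print(nm,Ti(p,onz(t,*q,z)).round(3),onz(t,*q,z).round(3))
E
```

```text
[0.5586 0.1367 0.323 ]
[[0.8, -0.0], [0.1, -0.4], [-0.7, -0.1], [-0.1, 0.5]]
[0.5598 0.1359 0.3293]
[[-0.3, -1.5], [1.3, -1.4], [-0.1, 1.7], [-0.3, 0.2]]
[0.5587 0.1366 0.3254]
[[0.7, -0.1], [0.2, -0.6], [-0.7, -0.0], [-0.0, 0.4], [-0.1, -1.3], [1.5, -1.0], [-0.3, 2.1], [-0.4, 0.4]]
[[ 0.011  -0.0166  0.0435]] [[ 0.0106 -0.0144  0.0435]] [0.574 0.124 0.044]
[[-0.0004 -0.0619  0.0435]] [[-0.001  -0.0591  0.0435]] [0.578 0.078 0.044]
[[-0.0076  0.0388  0.0435]] [[-0.008   0.0407  0.0435]] [0.539 0.171 0.044]
[[-0.0461  0.0242  0.0435]] [[-0.046   0.0258  0.0435]] [0.507 0.145 0.044]
[[-0.0638 -0.0419  0.0435]] [[-0.064  -0.0399  0.0435]] [0.512 0.077 0.044]
lid [0.1052 0.1565 0.1092] 0.001597392555125214 2.039929584984872 0.06410838791302627
lid [-0.1067  0.1543  0.1138] 0.0028451060517193523 1.9800239477271617 0.0674013717084808
case [[ 0.097 -0.014  0.054]] [0.656 0.154 0.054]
case [[ 0.095 -0.095  0.054]] [0.679 0.077 0.054]
case [[ 0.066 -0.095  0.054]] [0.652 0.067 0.054]
case [[ 0.068 -0.015  0.054]] [0.628 0.145 0.054]
roll [[0.173 0.03  0.019]] [0.713 0.221 0.019]
cutter [[-0.157 -0.088  0.006]] [0.438 0.004 0.006]
cutter [[-0.157  0.044  0.006]] [0.396 0.128 0.006]
```

Fit is good to about 2 mm: the tray is at (0.559, 0.137) with yaw 0.325, and the lid is at about 2.0 rad. My plan is to use a 14 mm finger gap so each barrel nests between the fingers, and sweep front to back. First I'll approach and do a touch-off on clear deck.

```bash
cat >> h.py <<'E'
P=np.load("tray.npy")
def ori(flip=0):
    x=P[2]; ty=np.array([np.cos(x),np.sin(x),0])*(-1 if flip else 1); tz=np.array([0,0,-1.]); tx=np.cross(ty,tz)
    return R.from_matrix(np.c_[tx,ty,tz]).as_rotvec()
def W(x,y,z): return T(P,[x,y,z])[0]
E
python3 - <<'E'
from h import *
from plant import bot
bot.grip(0.165)
print("t",bot.get_time_s(),bot.get_opening())
q=np.array(bot.get_qpos()); q[0]=0.04
best=None
for f in (0,1):
    s=bot.inverse_kinematics(W(0,-.1,.2),ori(f)); print(f,None if s is None else np.round(s,2))
bot.movej(q); print("t",bot.get_time_s(),bot.get_position())
sols=[(abs(bot.inverse_kinematics(W(0,-.1,.15),ori(f))[5]),f) for f in (0,1) if bot.inverse_kinematics(W(0,-.1,.15),ori(f)) is not None]
print(sols); f=min(sols)[1]; open("flip","w").write(str(f))
bot.move_ptp(W(0,-.1,.12),ori(f)); print("t",bot.get_time_s(),bot.get_position(),W(0,-.1,.12))
F0=np.array(bot.get_force()); print(F0)
c=bot.capture("wrist"); cv2.imwrite("pics/w1.png",c["img"][:,:,::-1]); np.savez("pics/w1.npz",**c)
c=bot.capture("top"); cv2.imwrite("pics/t1.png",c["img"][140:340,60:310,::-1].repeat(3,0).repeat(3,1))
bot.line_to(W(0,-.1,.074))
for z in np.arange(.072,.052,-.002):
    bot.line_to(W(0,-.1,z),max_speed=.03); F=np.array(bot.get_force())-F0; print(round(z,4),F.round(2),bot.get_position()[2])
    if F[2]>3: break
bot.line_to(W(0,-.1,.09)); print("t",bot.get_time_s())
E
```

```text
t 0.775 0.16468094974948636
0 [-0.06  0.36 -0.    1.21  0.    1.18]
1 [-0.06  0.36 -0.    1.21  0.   -1.96]
t 3.5083 [0.56597547 0.10182166 0.24831322]
[(np.float64(1.1806569482346285), 0), (np.float64(1.9609357053551646), 1)]
t 4.1417 [0.59097944 0.04155686 0.12066154] [0.59067705 0.04188114 0.12      ]
[0.31296544 0.20427828 0.44489641]
0.072 [-0.28  0.38 -0.28] 0.07307175196592296
0.07 [ 0.04 -0.09 -0.03] 0.07003842296538844
0.068 [-0.3   0.47  0.07] 0.067765637129999
0.066 [ 0.16 -0.54 -0.1 ] 0.06578434325104482
0.064 [-0.46 -0.74 -0.08] 0.06381612706098448
0.062 [-1.09 -0.89 -0.34] 0.06183371372773459
0.06 [-1.02  0.59  0.58] 0.05981104277471938
0.058 [-0.36  1.05 -0.07] 0.05784319966261032
0.056 [-3.13 -0.83  8.59] 0.05735166684023649
t 7.325
```

Deck contact is at TCP z≈0.0573, so the tips stand 17 mm ahead as specified. I'll check the pictures before sweeping.

View pics/w1.png

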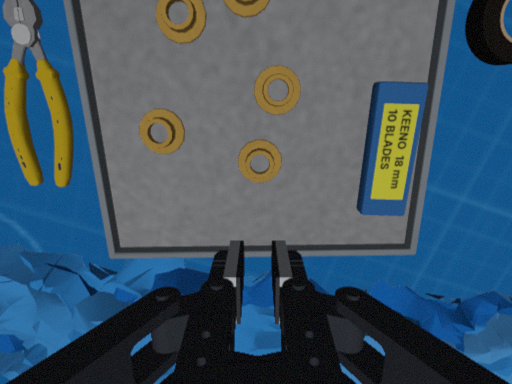

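View pics/t1.png

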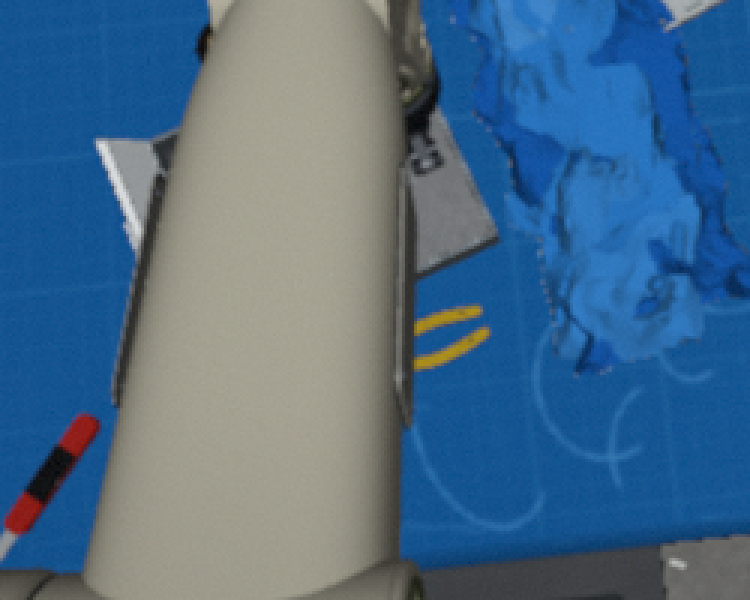

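```bash
cat >> h.py <<'E'
def sweep(bot,x,y,x1,y1=.078,z=.062,zu=.08,v=.12):
    d=np.array([x1-x,y1-y]); d/=np.linalg.norm(d)
    sx,sy=np.array([x,y])-.029*d
    o=ori(0)
    bot.line_to(W(sx,sy,zu),o,max_speed=.2)
    bot.line_to(W(sx,sy,z),max_speed=.08)
    bot.line_to(W(x1,y1,z),max_speed=v)
    bot.line_to(W(x1,y1-.005,zu),max_speed=.15)
E
python3 - <<'E'
from h import *
from plant import bot
c=load("w1"); M=c["tool_from_camera"]; print(M.round(3))
sweep(bot,-.0076,.0395,-.018)
print("t",bot.get_time_s(),bot.get_force())
bot.line_to(W(-.046,-.03,.11),max_speed=.25)
print("t",bot.get_time_s())
c=bot.capture("wrist"); cv2.imwrite("pics/w2.png",c["img"][:,:,::-1])
E
```

```text
[[ 0.     0.953  0.302  0.078]
 [ 1.    -0.     0.001  0.   ]
 [ 0.001  0.302 -0.953 -0.126]
 [ 0.     0.     0.     1.   ]]
t 9.4083 [ 0.50475549  0.43806303 -0.34019793]
t 10.0
```

View pics/w2.png

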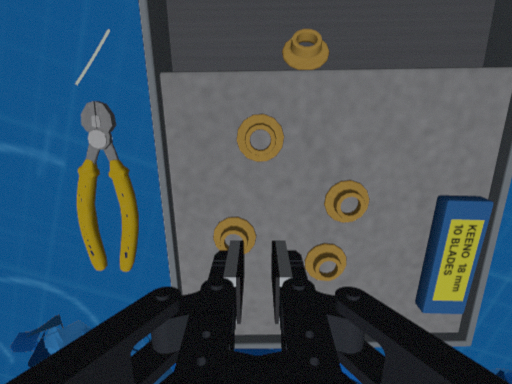

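First eyelet is at (306,48), past the deck edge (row ~70), and the others are undisturbed. On to the next two.

```bash
python3 - <<'E'
from h import *
from plant import bot
sweep(bot,-.046,.025,-.052,y1=.083)
sweep(bot,.0108,-.0155,.032,y1=.083)
print("t",bot.get_time_s(),bot.get_force())
bot.line_to(W(-.02,-.01,.13),max_speed=.25)
c=bot.capture("wrist"); cv2.imwrite("pics/w3.png",c["img"][:,:,::-1])
E
```

```text
t 14.6333 [ 0.90405281 -0.81581798 -0.62720255]
```

View pics/w3.png

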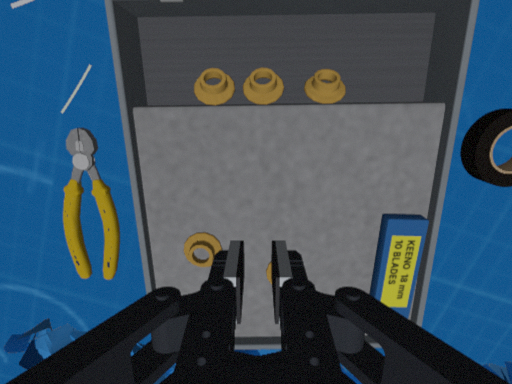

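Three are in the trough at (213,85), (263,85) and (325,85). Now the last two.

```bash
python3 - <<'E'
from h import *
from plant import bot
sweep(bot,-.0638,-.041,-.075,y1=.083)
sweep(bot,-.0006,-.0605,.006,y1=.083)
print("t",bot.get_time_s(),bot.get_force())
bot.line_to(W(-.0,-.0,.14),max_speed=.25)
c=bot.capture("wrist"); cv2.imwrite("pics/w4.png",c["img"][:,:,::-1])
print("t",bot.get_time_s())
E
```

```text
t 21.275 [-0.15607764 -0.16281742  0.14365778]
t 21.8667
```

View pics/w4.png

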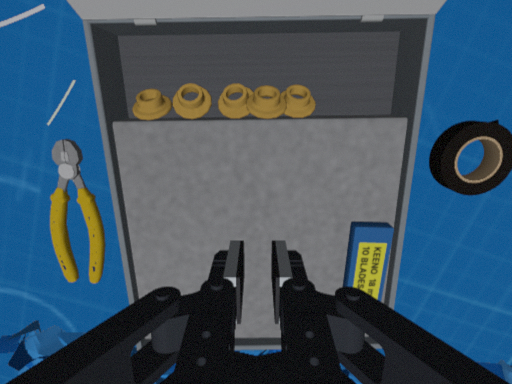

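All five are past the edge, with some overlap. I'll look from straight above the trough.

```bash
python3 - <<'E'
from h import *
from plant import bot
bot.line_to(W(-.0,.02,.14),max_speed=.25)
bot.dwell(.2)
pos=np.array(bot.get_position());rot=np.array(bot.get_tool_rot())
c=bot.capture("wrist"); np.savez("pics/w5.npz",pos=pos,rot=rot,**c)
cv2.imwrite("pics/w5.png",cv2.resize(c["img"][20:170,80:380,::-1],(800,400),interpolation=cv2.INTER_CUBIC))
print("t",bot.get_time_s(),c["mtx"])
M=c["tool_from_camera"]
cam=pos+R.from_rotvec(rot).apply(M[:3,3]); Rc=R.from_rotvec(rot)*R.from_matrix(M[:3,:3]); print(Ti(P,cam))
cc=dict(mtx=c["mtx"],xyz=cam,rotation=Rc.as_rotvec())
print(proj(cc,T(P,[[.105,.065,.04],[-.105,.065,.04],[-.105,.065,.01],[-.105,.125,.01],[.105,.125,.01]])).round(0))
E
```

```text
t 22.3667 [[307.77535847   0.         257.34971841]
 [  0.         307.77535847 196.86439897]
 [  0.           0.           1.        ]]
[[2.27196609e-04 9.80016844e-02 2.65701471e-01]]
[[401. 147.]
 [114. 146.]
 [130. 141.]
 [120.  62.]
 [395.  62.]]
```

View pics/w5.png

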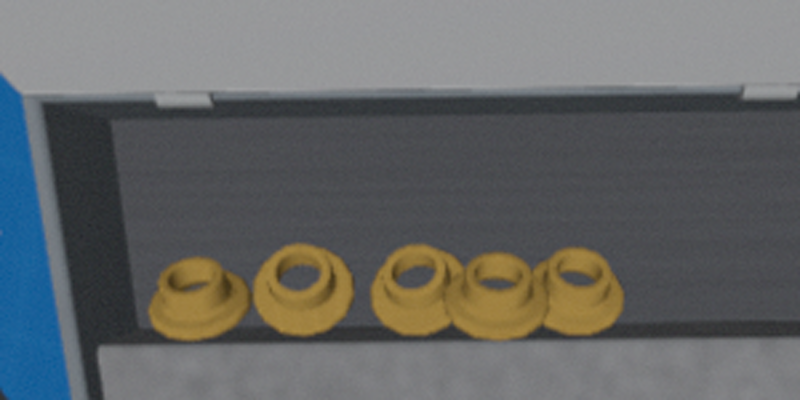

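The eyelets seem to lean against the step wall. I'll triangulate their heights with a second view before shutting the lid.

```bash
python3 - <<'E'
from h import *
from plant import bot
bot.line_to(W(-.09,.02,.14),max_speed=.25)
bot.dwell(.2)
pos=np.array(bot.get_position());rot=np.array(bot.get_tool_rot())
c=bot.capture("wrist"); np.savez("pics/w6.npz",pos=pos,rot=rot,**c)
cv2.imwrite("pics/w6.png",cv2.resize(c["img"][20:170,200:500,::-1],(800,400),interpolation=cv2.INTER_CUBIC))
print("t",bot.get_time_s())
E
```

```text
t 23.125
```

View pics/w6.png

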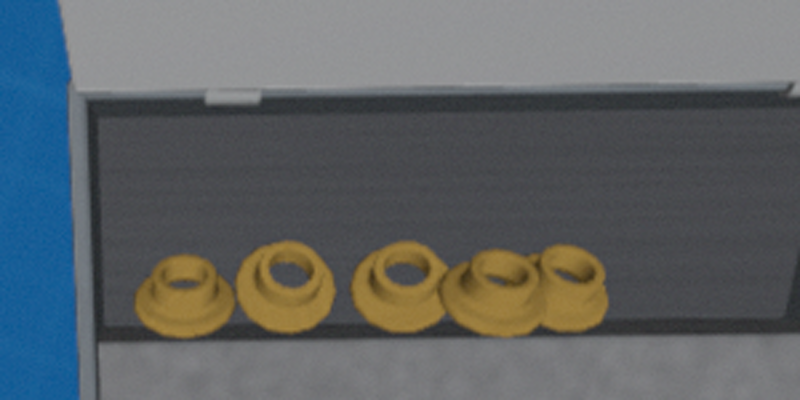

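```bash
python3 - <<'E'
from h import *
def cam(n):
    c=load(n);M=c["tool_from_camera"];r=R.from_rotvec(c["rot"])
    return dict(mtx=c["mtx"],xyz=c["pos"]+r.apply(M[:3,3]),rotation=(r*R.from_matrix(M[:3,:3])).as_rotvec())
a,b=cam("w5"),cam("w6")
def tri(u,v):
    o1,d1=ray(a,*u);o2,d2=ray(b,*v);k=np.linalg.lstsq(np.c_[d1,-d2],o2-o1,rcond=None)[0]
    p,q=o1+k[0]*d1,o2+k[1]*d2; return Ti(P,(p+q)/2)[0].round(4),np.linalg.norm(p-q).round(4)
A=np.array([[193,279],[302,276],[416,274],[496,274],[578,271]])*.375+[80,20]  # rims
B=np.array([[184,277],[289,271],[406,269],[504,273],[573,267]])*.375+[200,20]
for x,y in zip(A,B): print("rim",tri(x,y))
A=np.array([[198,305],[303,292],[417,297],[496,303],[580,298]])*.375+[80,20]  # flange ctr
B=np.array([[185,300],[286,288],[402,290],[497,299],[570,296]])*.375+[200,20]
for x,y in zip(A,B): print("flange",tri(x,y))
E
```

```text
rim (array([-0.0795,  0.0796,  0.0273]), np.float64(0.0002))
rim (array([-0.0492,  0.0806,  0.0239]), np.float64(0.0006))
rim (array([-0.0163,  0.0813,  0.0262]), np.float64(0.0006))
rim (array([0.0061, 0.0817, 0.0397]), np.float64(0.0005))
rim (array([0.0293, 0.0823, 0.03  ]), np.float64(0.0003))
flange (array([-0.0791,  0.0726,  0.0264]), np.float64(0.0007))
flange (array([-0.0496,  0.0758,  0.0222]), np.float64(0.0004))
flange (array([-0.0163,  0.075 ,  0.0242]), np.float64(0.0012))
flange (array([0.0063, 0.0742, 0.0369]), np.float64(0.0003))
flange (array([0.0303, 0.0744, 0.0287]), np.float64(0.0003))
```

The middle eyelet (x≈0.006) is perched on its neighbours with its origin around z≈0.032–0.035. That is too near the 0.034 limit. I'll shut the fingers, go in to its -x side just below deck level, and nudge it along +x so it pushes its neighbour away and drops.

```bash
python3 - <<'E'
from h import *
from plant import bot
y=.080
bot.grip(0.0)
bot.line_to(W(-.030,y,.10),max_speed=.25); bot.dwell(.15)
F0=np.array(bot.get_force())
bot.line_to(W(-.030,y,.0615),max_speed=.1)
for z in (.0595,.0575,.0555,.0535):
    bot.line_to(W(-.030,y,z),max_speed=.04); F=np.array(bot.get_force())-F0; print(z,F.round(1),bot.get_position()[2])
    if F[2]>4: bot.line_to(W(-.030,y,z+.003)); z+=.003; break
bot.line_to(W(.018,y,z),max_speed=.04); print((np.array(bot.get_force())-F0).round(1))
bot.line_to(W(.014,y,z+.001)); bot.line_to(W(.014,y,.10),max_speed=.15)
for n,x in (("w7",0),("w8",-.09)):
    bot.line_to(W(x,.02,.14),max_speed=.25); bot.dwell(.2)
    pos=np.array(bot.get_position());rot=np.array(bot.get_tool_rot())
    c=bot.capture("wrist"); np.savez(f"pics/{n}.npz",pos=pos,rot=rot,**c)
    x0=80 if x==0 else 200
    cv2.imwrite(f"pics/{n}.png",cv2.resize(c["img"][20:170,x0:x0+300,::-1],(800,400),interpolation=cv2.INTER_CUBIC))
print("t",bot.get_time_s())
E
```

```text
0.0595 [ 1.   0.6 -0. ] 0.06000356275377573
0.0575 [ 0.1  0.7 -1. ] 0.05748462740277973
0.0555 [ 0.6  0.5 -0.6] 0.05531120277597691
0.0535 [-0.1  0.7 -0.7] 0.053337704214381366
[ 1.8  0.7 -1.3]
t 29.125
```

View pics/w7.png

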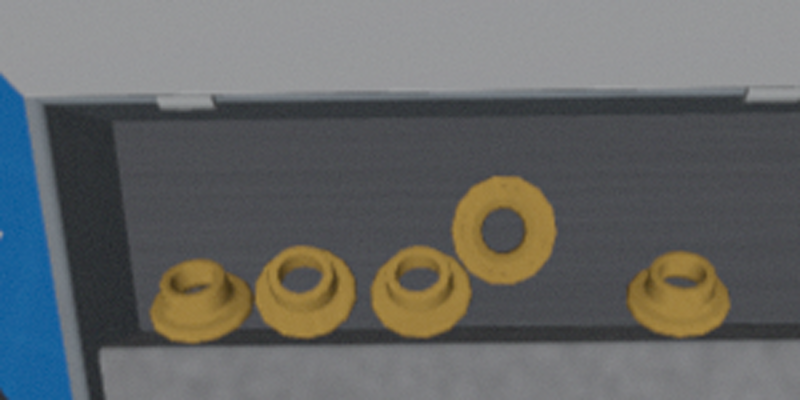

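View pics/w8.png

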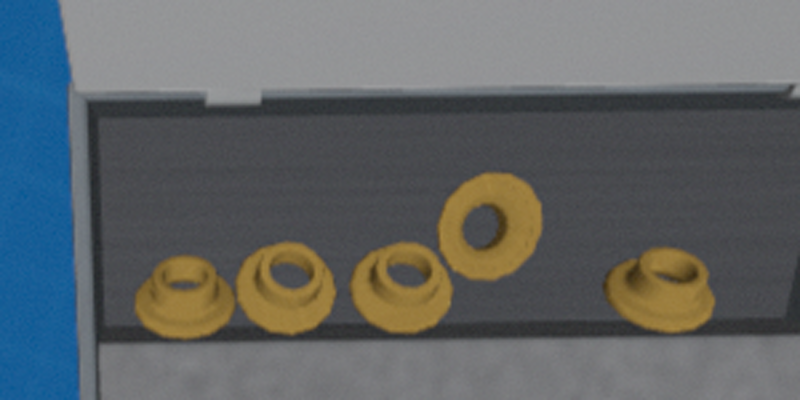

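The perched eyelet has dropped. It now lies upside-down on the trough floor at about (503,230), and the other four are low by the step, so all are well below the limit. Now I'll close the lid from outside.

```bash
python3 - <<'E'
from h import *
from plant import bot
bot.line_to(W(-.03,.06,.2),max_speed=.3)
bot.line_to(W(0,.215,.2),max_speed=.3)
bot.dwell(.1); F0=np.array(bot.get_force())
bot.line_to(W(0,.215,.112),max_speed=.2)
def corner(th,r=.055,pen=.001):
    return .1275-r*np.cos(th)+(.002-pen)*np.sin(th), .052+r*np.sin(th)+(.002-pen)*np.cos(th)
for th in (1.9,1.6,1.4,1.2,1.0,.8,.6,.4,.2,.1,0.03):
    y,z=corner(th); bot.line_to(W(0,y+.011,z+.0173),max_speed=.08)
    F=np.array(bot.get_force())-F0; print(th,F.round(1),round(bot.get_time_s(),1))
    if np.linalg.norm(F)>25: print("STOP"); break
c=bot.capture("scene"); cv2.imwrite("pics/s9.png",cv2.resize(c["img"][120:320,80:330,::-1],(750,600)))
E
```

```text
1.9 [-0.6  1.1 -0.1] 31.8
1.6 [-1.   1.1 -0.4] 32.2
1.4 [-1.5  1.8 -0. ] 32.5
1.2 [ 0.3  0.3 -1. ] 32.8
1.0 [-1.2  0.8  0.2] 33.0
0.8 [-0.4  1.1 -0.1] 33.3
0.6 [-1.   0.3 -0.2] 33.6
0.4 [-0.1  1.2  0.2] 33.9
0.2 [-0.1  1.2  0.2] 34.2
0.1 [-0.   1.8 -0.6] 34.4
0.03 [-0.7  0.1  0. ] 34.7
```

View pics/s9.png

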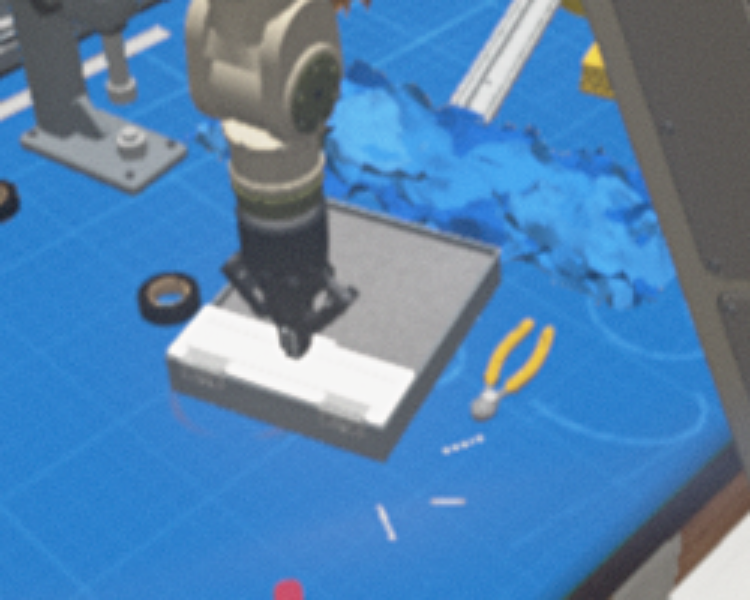

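The lid has come over nearly shut. I'll press it down under force watch.

```bash
python3 - <<'E'
from h import *
from plant import bot
F0=np.array([.31,.2,.44])
z0=.0718
bot.line_to(W(0,.080,z0),max_speed=.05)
for z in np.arange(z0-.001,.062,-.001):
    bot.line_to(W(0,.080,z),max_speed=.02); F=np.array(bot.get_force())-F0; zz=bot.get_position()[2]; print(round(z,4),F.round(1),round(zz,4))
    if F[2]>14: break
bot.dwell(.3)
print((np.array(bot.get_force())-F0).round(1), bot.get_position()[2])
bot.line_to(W(0,.08,.12),max_speed=.1)
bot.line_to(W(0,-.02,.16),max_speed=.25)
bot.dwell(.2)
c=bot.capture("wrist"); cv2.imwrite("pics/w10.png",c["img"][:,:,::-1])
c=bot.capture("scene"); cv2.imwrite("pics/s10.png",cv2.resize(c["img"][170:290,100:270,::-1],None,fx=4.7,fy=4.7,interpolation=cv2.INTER_CUBIC))
print("t",bot.get_time_s())
E
```

```text
0.0708 [-0.2 -0.8  2.5] 0.071
0.0698 [-2.1 -1.7  8.2] 0.071
0.0688 [-4.1 -2.5 15.2] 0.0709
[-4.4 -2.8 14.4] 0.07090404899722233
t 37.575
```

View pics/w10.png

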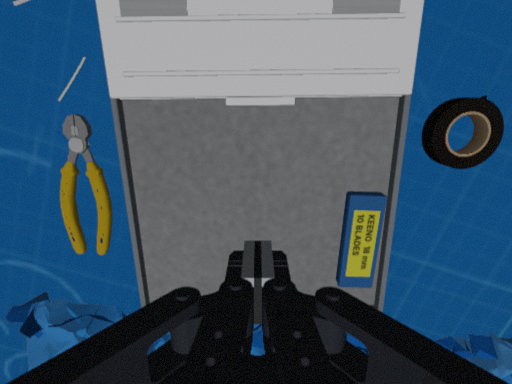

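View pics/s10.png

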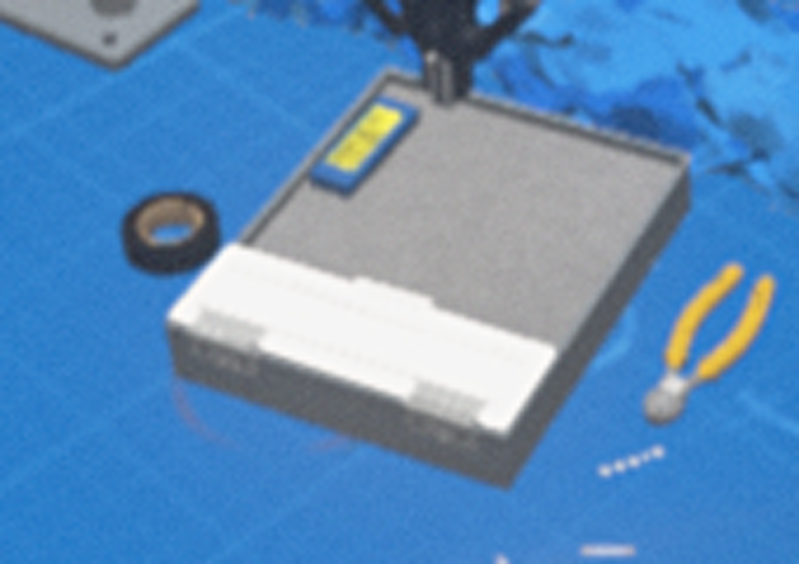

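The lid stopped firmly under 15 N with its top face at z≈0.0536 (0.054 when shut). The deck is empty, and the case, cutter and tape roll appear unmoved. Handing in.

```bash
python3 - <<'E'
from plant import bot
print(bot.get_force(),bot.get_position(),bot.get_time_s())
print(bot.close_job())
E
```

```text
[-0.15055499 -0.56889616  0.68114002] [0.56442361 0.11866026 0.15946658] 37.575
the job is handed in; nothing more can be done
None
```

I swept all five eyelets into the trough, then pushed the lid over and pressed it shut. I handed the job in at 37.6 s of the 67 s allowed; no verdict was reported.

- **Eyelets:** The last one landed perched on its neighbours at about z 0.032–0.037, right at the 0.034 m limit. I nudged it along the trough, and it dropped to the floor and now lies upside-down. Pictures taken before closing show all five in the trough. The other four lean against the step wall, so they are not lying flat. I judged their origins to be at about z 0.02–0.026. I did not re-measure any heights after the nudge.
- **Lid:** It stopped firmly at about 15 N with its upper face at z ≈ 0.0536 m, against 0.054 m fully shut. The picture taken after I backed off shows it flat.
- **Surroundings:** The final pictures show the deck clear of eyelets, with the blade case, cutter and tape roll apparently where they were. I did not check the tape measure, sticky pad, glue bottle or spring clamp at the end, but the arm only worked over and just beside the tray. The arm was clear of everything at hand-in, with a force reading under 1 N.

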